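# Load the tape station and hold its sprung slide at the mark

## Task

Get the masking-tape station ready for threading: first put the yellow tape roll on the yellow spindle and the black tape roll on the black spindle, both lying flat on their discs. Then pull the sprung slide out by its orange handle until its pointer stands at the red mark, and keep holding it there: finish while still holding the handle, because the spring pulls it back as soon as you let go. Leave the red mark where it is set, and do not disturb the pliers or the tan tape roll.

Things in the scene. Friction and masses are not known exactly. Their poses are not given: they have to be found in the camera images.
- tape_station: fixed blue base plate, 12 mm thick, on the worktop; origin on the worktop; plate from x = -115 to +145, y = -150 to +150 mm in its own frame; its -x side is the front, towards the robot (turned up to 0.3 rad). Rails along its x at y = 0, with end blocks at most 38 mm high; a white scale beside them at y = -58 mm, 26 mm high
- yellow_spindle: fixed yellow spindle on the station: a disc 76 mm across, 6 mm thick, with an upright post in its middle, 25 mm across, tapered tip 34 mm above the origin; origin: centre of the disc's underside, 12 mm above the worktop. A roll lies on the disc's top, 6 mm above the origin. The spindles stand 105 mm either side of the rails, at the station's x = +45 mm; sides change
- black_spindle: the same spindle in black; origin: centre of the disc's underside
- yellow_roll: loose roll of yellow tape lying flat, 62 mm across, 19 mm high, 0.08 kg, hole at least 30 mm across; origin: centre of its underside, z up. It can be gripped from above across its outside. Rolls lie on the dark mat (z = 0) or, left of it, on the bare worktop 3 mm lower
- black_roll: loose roll of black tape on a tan core lying flat, 64 mm across, 19 mm high, 0.12 kg, hole at least 30 mm across; origin: centre of its underside, z up. It can be gripped from above across its outside
- pull_handle (a point): orange upright handle plate on the slide, 14 mm thick (along the station's x), 44 mm wide (along its y); this point is the middle of its foot, 38 mm above the worktop; its top is 88 mm above the worktop. Nothing near it is higher than 45 mm. Grip from above, one finger before and one behind; axes parallel to the station's; moves with the slide
- tension_slide (a joint): how far the slide is pulled out, m: 0 = home, grows as the handle moves along the station's own -x (towards the front), stop at 0.09. A spring pulls it home: about 5.5 N at home and 12 N at 0.075
- red_mark (a joint): where the red mark is set, on the same scale as tension_slide: the pointer is on the middle of the mark when both joints read the same. Set somewhere between 0.040 and 0.075; it is stiff to move and must stay as set
- pointer_tip (a point): tip of the slide's thin black pointer over the white scale; in line with the middle of the handle, 62 mm to its right (station's -y)
- mark_center (a point): top middle of the red mark, a red tab 12 mm long (along the station's x) astride the outer edge of the scale, 31 mm above the worktop
- pliers: loose red pliers lying flat to the right of the station, 171 mm long, 13 mm high; bystander. Origin: centre of the underside
- tan_roll: loose larger tan tape roll, 92 mm across, 24 mm high; bystander. Origin: centre of the underside
Mind the look-alikes: they are no part of the job. Several things have the shape of the yellow_roll; the one meant has the colours described above.

How it is judged:
By the outcome, as a careful person would: the job done as asked, in the order asked, and still so for the second after the job is handed in, while the arm keeps its last pose, push and grip.
It also fails if it takes over 72 s, if anything falls off the work surface, if the arm or the gripper's body presses on something with over 40 N, if the wrist force passes 120 N, or if a joint passes its speed limit or range.

## Robot

A 6-joint arm with a two-finger parallel gripper is mounted at the origin on a cart in front of the work surface, level with it; the furniture and walls round the work are solid. World frame = base frame: x ahead of the robot, y to its left, z up, the work surface at z = 0. Lengths are in m, angles in rad, forces in N, time in s.
With the tool pointing down it reaches from about 0.15 to 0.775 m from the base axis. Payload 6.1 kg.
Tool frame: the origin (TCP) lies between the finger pads, 19 mm behind the fingertips; this is the grasp point; z points along the fingers, y is the line along which they close (so a half turn about z gives the same grasp; the last joint's range is limited). The gripper opens to 85 mm and grips with 20 to 120 N. Pads are 22 mm wide; open, the fingers measure 114 mm over their backs; the gripper's body (76 mm by 85 mm) begins 54 mm behind the grasp point. The pads swing forward as they close: fully open they stand 13 mm farther back than shut.
Start: joints at [-1.32, 0.126, -0.04, 1.405, 0, 1.571], TCP at [0.13, -0.509, 0.25] pointing down, gripper open.
Joint ranges: [-2.72, 2.72], [-0.95, 1.95], [-1.27, 1.35], [-1.78, 2.02], [-1.46, 1.47], [-3.14, 3.14]. Speed limits (rad/s): [2.39, 2.39, 3.01, 3.14, 3.14, 3.14].

## Interface

Orientations are given as a rotation vector (axis times angle).
In Python, from cell import arm gives the robot as it stands.
- The arm moves only by the shell command python3 -m handwheel 'ROWS' [OPENING] [FORCE]. ROWS is a JSON object of lists of equal length, an entry for each row: "dp": the shift along the tool's x, y, z in cm, a list of three; "spin": the turn about the tool's z in units of 8 degrees (1.0 is 8 degrees). A call has exactly 5 rows; each row shifts and turns the commanded pose from where the row before left it, along the tool's axes as they then stand; what a row does not reach is not made up. A row lasts 1/8 s, in which the tool goes at most 62.5 mm and 10.7 degrees, less where a joint would pass 70% of its speed; a pose out of reach is approached as far as the arm can. A call with a gripper value outside its range is refused whole. OPENING is the closure, from -1 (fully open) to 1 (shut), set as the call begins (- or left out, the last holds). The fingers move at their own pace and stop on an object; FORCE is the grip in N (left out, the last holds). Time passes only in rows, so rows that do not move let the fingers close, or fill a call up. It gives the time, the measured TCP pose, the force, the opening and the grip force at its end, in the units of the state.
- arm.read_state(): the state, without advancing time (a new reading comes with each control period).
- arm.grab_frame(name): name is "side" or "top"; returns the picture (400x640x3 uint8, red, green, blue); there is no depth.
- arm.calibration(name): a dict with "mtx" (3x3 intrinsics, pixels), "R" (3x3) and "t" (3): a world point X has camera coordinates R X + t. Camera axes: x right, y down, z forward; pixel columns grow to the right and rows downward; lengths in m; the calibration is good to about 2 mm. A picture is of the moment at which its call begins. calibration takes no time and is no camera call.
- arm.sign_off(): hands the job in; it is judged then, once.
Trained networks look in the newest picture that a camera, given by its name, has taken for a name from the list of things; names that differ only in an ending like _2 or _b are one class to them, and where a whole thing is asked for, a point or a joint stands for the part that bears it (a point fixed in the world has none). Each returns a list of dicts, best first, with "score" (0 to 1); they miss things now and then, are a little off and sometimes report something else, mostly with a low value. They report only what shows in the picture. A call takes as long as a camera call. They do not tell look-alikes from the thing itself.
- arm.look_for(camera, target): "rect" ([left, top, right, bottom] in pixels, round what is visible of it).
- arm.regions_of(camera, target): "mask" (400x640 bool, what is visible of it) and "rect" ([left, top, right, bottom] in pixels, round what is visible of it).
- arm.tip_of(camera, target): "uv" ([column, row] in pixels: a listed point, or the origin of a listed thing).
The state is a dict: "time": time; "q": joint angles; "joint_velocities": joint speeds; "tau": joint torques, N m; "position": TCP position; "eef_rot": TCP orientation; "force": force on the tool from outside, world axes, zero at the start; "ft_torque": the same for the moment, N m; "width": finger opening in m; "grip_force": force on a finger pad.
Only numpy, scipy, OpenCV 4.12 (cv2) and the standard library are available. Lean on these libraries where they do the work, as an engineer would, in place of code of your own. Each camera call takes 0.05 s, during which the arm holds its last target. There are 200 camera calls.

## Working session

There is one attempt and no reset: what is moved stays moved. The work goes in short steps, Python scripts to look and compute and a shell command to move; the robot and the scene stay as the last step left them, time stands still between calls to the robot, and variables do not carry over. Pictures are saved under pics/ and viewed, at most 10 in all, crops included, and the job is handed in when it is done.

```bash
mkdir -p pics; ls
cat > h.py <<'E'
import numpy as np, cv2
from cell import arm
from scipy.spatial.transform import Rotation as Ro
def pix2(cam,uv,z):
    c=arm.calibration(cam);K,R,t=map(np.array,(c["mtx"],c["R"],c["t"]))
    d=R.T@np.linalg.inv(K)@np.array([uv[0],uv[1],1.]);o=-R.T@t
    return o+d*(z-o[2])/d[2]
def proj(cam,X):
    c=arm.calibration(cam);K,R,t=map(np.array,(c["mtx"],c["R"],c["t"]))
    p=K@(R@np.array(X)+t);return p[:2]/p[2]
def save(cam,name):
    im=arm.grab_frame(cam);cv2.imwrite("pics/"+name,im[:,:,::-1]);return im
E
python3 - <<'E'
from h import *
s=arm.read_state();print(s["time"],s["position"],s["eef_rot"],s["width"],Ro.from_rotvec(s["eef_rot"]).as_matrix().round(3))
a=save("top","t0.png");save("side","s0.png")
for cam in("top","side"):
    c=arm.calibration(cam);print(cam,-np.array(c["R"]).T@np.array(c["t"]))
    for n,z in [("yellow_spindle",.012),("black_spindle",.012),("yellow_roll",0),("black_roll",0),("pull_handle",.038),("pointer_tip",.03),("mark_center",.031),("tape_station",0),("pliers",0),("tan_roll",0)]:
        for r in arm.tip_of(cam,n)[:4]: print(n,round(r["score"],2),np.round(r["uv"],1),pix2(cam,r["uv"],z).round(4))
E
```

```text
pics
0.0 [ 0.13018299 -0.50819807  0.24922134] [-3.11532765e+00 -3.92703271e-01  3.70409967e-04] 0.08545744665601793 [[ 0.969  0.248 -0.   ]
 [ 0.248 -0.969  0.002]
 [-0.    -0.002 -1.   ]]
top [ 0.47222835 -0.00497446  1.37265904]
yellow_spindle 0.84 [352.  181.9] [ 0.6161 -0.1425  0.012 ]
black_spindle 0.89 [286.3 179.7] [0.6213 0.0669 0.012 ]
yellow_roll 0.73 [254.9 262.5] [0.3579 0.164  0.    ]
yellow_roll 0.7 [188.4 194.8] [0.5714 0.3802 0.    ]
yellow_roll 0.58 [320.  201.3] [ 0.554  -0.0412  0.    ]
yellow_roll 0.47 [208.7 221.1] [0.4878 0.3134 0.    ]
black_roll 0.59 [414.2 222.8] [ 0.4876 -0.3429  0.    ]
pull_handle 0.53 [320.2 200.8] [ 0.5533 -0.0408  0.038 ]
pointer_tip 0.55 [340.9 197.2] [ 0.5657 -0.1059  0.03  ]
tape_station 0.62 [315.9 191.5] [ 0.5854 -0.0279  0.    ]
pliers 0.61 [413.5 159. ] [ 0.6933 -0.3422  0.    ]
tan_roll 0.54 [197.3 157.9] [0.6907 0.3547 0.    ]
tan_roll 0.29 [210.1 221.1] [0.4879 0.3089 0.    ]
side [0.98921646 0.40925431 0.97120622]
yellow_spindle 0.87 [250.4 204.6] [ 0.6266 -0.1488  0.012 ]
black_spindle 0.97 [316.3 243.4] [0.6036 0.0672 0.012 ]
yellow_roll 0.84 [365.4 271.7] [0.5817 0.2086 0.    ]
yellow_roll 0.76 [422.8 308.3] [0.571 0.369 0.   ]
yellow_roll 0.69 [388.  239.5] [0.4705 0.1998 0.    ]
yellow_roll 0.61 [398.4 210.5] [0.3782 0.1703 0.    ]
black_roll 0.85 [240.2 144.2] [ 0.4846 -0.3373  0.    ]
black_roll 0.65 [249.3 203.9] [ 0.6224 -0.1598  0.    ]
black_roll 0.32 [293.8 214.7] [ 0.5702 -0.0411  0.    ]
pull_handle 0.79 [295.4 202.7] [ 0.5557 -0.0453  0.038 ]
pointer_tip 0.61 [280.8 194.3] [ 0.5567 -0.0982  0.03  ]
tape_station 0.84 [294.1 213.9] [ 0.5678 -0.0421  0.    ]
pliers 0.86 [181.9 187.4] [ 0.7049 -0.3485  0.    ]
pliers 0.24 [277.3 196.3] [ 0.5542 -0.1173  0.    ]
tan_roll 0.61 [388.2 345.9] [0.6954 0.356  0.    ]
```

View pics/t0.png

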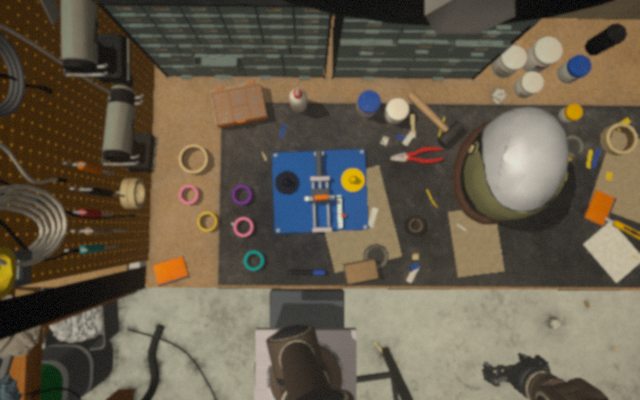

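View pics/s0.png

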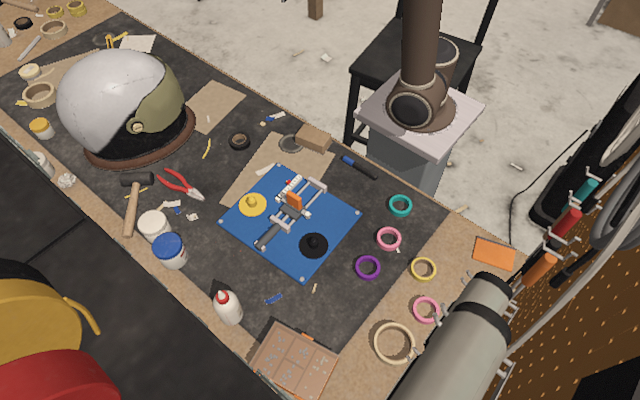

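Top view: the yellow roll (bare worktop) is at about (207,221), the black roll at (416,226), the station at (320,192) with black spindle left (287,182) and yellow right (352,181). Side view: yellow roll (424,268), black roll (240,141), orange handle (294,203). The pink, purple, and teal rings are look-alikes.

Run:
```python
from h import *
from scipy.optimize import least_squares
def big(m):
    n,l,s,c=cv2.connectedComponentsWithStats(m.astype(np.uint8));i=1+np.argmax(s[1:,4]);return l==i
ims={c:cv2.imread(f"pics/{'t' if c=='top' else 's'}0.png") for c in("top","side")}
def ring(cam,x,y,z,r,n=48):
    a=np.linspace(0,2*np.pi,n,endpoint=False);return np.array([proj(cam,[x+r*np.cos(t),y+r*np.sin(t),z]) for t in a])
def sil(cam,p,z0,h,r):
    P=np.vstack([ring(cam,*p,z0,r),ring(cam,*p,z0+h,r)]).astype(np.float32);return cv2.convexHull(P)
def cen(h):
    M=cv2.moments(h);return np.array([M["m10"]/M["m00"],M["m01"]/M["m00"]])
seed={"yellow_roll":dict(top=(207,221),side=(424,268),z=-.003,h=.019,r=.031),"black_roll":dict(top=(416,226),side=(240,141),z=0,h=.019,r=.032),
"yellow_spindle":dict(top=(352,181),side=(252,205),z=.012,h=.006,r=.038),"black_spindle":dict(top=(287,182),side=(314,245),z=.012,h=.006,r=.038)}
for n,s in seed.items():
    obs={}
    for cam in("top","side"):
        best=None
        for r in arm.regions_of(cam,n):
            b=r["rect"];c=np.array([(b[0]+b[2])/2,(b[1]+b[3])/2])
            if np.hypot(*(c-s[cam]))<9 and best is None: best=r
        if best is None: print(n,cam,"none");continue
        hull=cv2.convexHull(np.argwhere(best["mask"])[:,::-1].astype(np.float32))
        obs[cam]=cen(hull);
        f=lambda p:cen(sil(cam,p,s["z"],s["h"],s["r"]))-obs[cam]
        q=least_squares(f,pix2(cam,s[cam],s["z"])[:2]).x
        H=sil(cam,q,s["z"],s["h"],s["r"])
        print(n,cam,obs[cam].round(1),q.round(4),"area",cv2.contourArea(hull),cv2.contourArea(H))
# plate
for cam in("top","side"):
    hsv=cv2.cvtColor(ims[cam],cv2.COLOR_BGR2HSV);m=(abs(hsv[...,0].astype(int)-110)<12)&(hsv[...,1]>150)&(hsv[...,2]>60)
    m=big(m);pts=np.argwhere(m)[:,::-1].astype(np.float32)
    W=np.array([pix2(cam,p,.012)[:2] for p in cv2.convexHull(pts)[:,0]]).astype(np.float32)
    r=cv2.minAreaRect(W);B=cv2.boxPoints(r);print(cam,r,B.round(4).tolist())
a=cv2.resize(ims["top"][140:245,260:380],None,fx=6,fy=6,interpolation=3)[:600]
b=cv2.resize(ims["side"][155:290,215:365],None,fx=4,fy=4,interpolation=3)
cv2.imwrite("pics/ca.png",a[:,:720]);cv2.imwrite("pics/cb.png",b)
```

```text
yellow_roll top [207.3 221. ] [0.4881 0.3159] area 266.5 327.30334642739035Traceback (most recent call last):
  File "<stdin>", line 25, in <module>
    return func(*args, **kwargs)
    result = trf(vector_fun.fun, vector_fun.jac, x0, f0, J0, lb, ub, ftol, xtol,
                 gtol, max_nfev, x_scale, loss_function, tr_solver,
                 tr_options.copy(), verbose, callback=callback_wrapped)
    return trf_no_bounds(
        fun, jac, x0, f0, J0, ftol, xtol, gtol, max_nfev, x_scale,
        loss_function, tr_solver, tr_options, verbose, callback=callback)
    J = jac(x)
    self._update_jac()
    ~~~~~~~~~~~~~~~~^^
    self.J = self.jac_wrapped(xp_copy(self.x), f0=self.f)
             ~~~~~~~~~~~~~~~~^^^^^^^^^^^^^^^^^^^^^^^^^^^^
    J, dct = approx_derivative(
             ~~~~~~~~~~~~~~~~~^
        self.fun,
        ^^^^^^^^^
    ...<2 lines>...
        **self.finite_diff_options,
        ^^^^^^^^^^^^^^^^^^^^^^^^^^^
    )
    ^
    J, _nfev = _dense_difference(fun_wrapped, x0, f0, h,
               ~~~~~~~~~~~~~~~~~^^^^^^^^^^^^^^^^^^^^^^^^
                             use_one_sided, method,
                             ^^^^^^^^^^^^^^^^^^^^^^
                             mf)
                             ^^^
    df = [f_eval - f0 for f_eval in f_evals]
                                    ^^^^^^^
    f = np.atleast_1d(self.fun(x, *self.args, **self.kwargs))
                      ~~~~~~~~^^^^^^^^^^^^^^^^^^^^^^^^^^^^^^
    return np.atleast_1d(self.fun(x))
                         ~~~~~~~~^^^
    return self.f(x, *self.args, **self.kwargs)
           ~~~~~~^^^^^^^^^^^^^^^^^^^^^^^^^^^^^^
  File "<stdin>", line 24, in <lambda>
  File "<stdin>", line 9, in sil
  File "<stdin>", line 7, in ring
  File "h.py", line 9, in proj
    c=arm.calibration(cam);K,R,t=map(np.array,(c["mtx"],c["R"],c["t"]))
ValueError: time passes only in moves, steps and waits
```

```bash
cat > h.py <<'E'
import numpy as np, cv2
from cell import arm
from scipy.spatial.transform import Rotation as Ro
from scipy.optimize import least_squares
_C={}
def cal(n):
    if n not in _C:
        c=arm.calibration(n);_C[n]=tuple(map(np.array,(c["mtx"],c["R"],c["t"])))
    return _C[n]
def pix2(cam,uv,z):
    K,R,t=cal(cam)
    d=R.T@np.linalg.inv(K)@np.array([uv[0],uv[1],1.]);o=-R.T@t
    return o+d*(z-o[2])/d[2]
def proj(cam,X):
    K,R,t=cal(cam);p=(R@np.atleast_2d(X).T).T+t;p=p@K.T;return (p[:,:2]/p[:,2:]).squeeze()
def save(cam,name):
    im=arm.grab_frame(cam);cv2.imwrite("pics/"+name,im[:,:,::-1]);return im
def sil(cam,p,z0,h,r):
    a=np.linspace(0,2*np.pi,60,endpoint=False);c=np.c_[p[0]+r*np.cos(a),p[1]+r*np.sin(a)]
    P=np.vstack([np.c_[c,0*a+z] for z in(z0,z0+h)]);return cv2.convexHull(proj(cam,P).astype(np.float32))
def cen(h):
    M=cv2.moments(h);return np.array([M["m10"]/M["m00"],M["m01"]/M["m00"]])
def locate(n,cam,seed,z,h,r,near=9):
    for g in arm.regions_of(cam,n):
        b=g["rect"]
        if np.hypot((b[0]+b[2])/2-seed[0],(b[1]+b[3])/2-seed[1])<near:
            hull=cv2.convexHull(np.argwhere(g["mask"])[:,::-1].astype(np.float32));o=cen(hull)
            q=least_squares(lambda p:cen(sil(cam,p,z,h,r))-o,pix2(cam,seed,z)[:2],diff_step=1e-2).x
            print(n,cam,o.round(1),q.round(4),"area",cv2.contourArea(hull),round(cv2.contourArea(sil(cam,q,z,h,r))));return q
    print(n,cam,"none")
E
python3 - <<'E'
from h import *
ims={c:cv2.imread(f"pics/{'t' if c=='top' else 's'}0.png") for c in("top","side")}
S={"yellow_roll":((207,221),(424,268),-.003,.019,.031),"black_roll":((416,226),(240,141),0,.019,.032),
"yellow_spindle":((352,181),(252,205),.012,.006,.038),"black_spindle":((287,182),(314,245),.012,.006,.038)}
for n,s in S.items():
    for i,cam in enumerate(("top","side")): locate(n,cam,s[i],*s[2:])
for cam in("top","side"):
    hsv=cv2.cvtColor(ims[cam],cv2.COLOR_BGR2HSV);m=(abs(hsv[...,0].astype(int)-110)<12)&(hsv[...,1]>150)&(hsv[...,2]>60)
    m[:, :215]=0;m[:,372:]=0;m[:140]=0;m[290:]=0
    n,l,st,c=cv2.connectedComponentsWithStats(m.astype(np.uint8));m=l==1+np.argmax(st[1:,4])
    pts=np.argwhere(m)[:,::-1].astype(np.float32)
    W=np.array([pix2(cam,p,.012)[:2] for p in cv2.convexHull(pts)[:,0]]).astype(np.float32)
    r=cv2.minAreaRect(W);print(cam,r,cv2.boxPoints(r).round(4).tolist())
b=cv2.resize(ims["side"][155:290,215:365],None,fx=4,fy=4,interpolation=3)
cv2.imwrite("pics/cb.png",b)
E
```

```text
yellow_roll top [207.3 221. ] [0.4881 0.3159] area 266.5 328
yellow_roll side [422.6 269.8] [0.4899 0.3158] area 483.5 545
black_roll top [414.9 225.2] [ 0.48   -0.3424] area 289.5 349
black_roll side [238.9 141.1] [ 0.483  -0.3422] area 297.5 351
yellow_spindle top [353.1 180.1] [ 0.6216 -0.1456] area 433.5 452
yellow_spindle side [251.3 204.8] [ 0.6262 -0.1451] area 518.0 543
black_spindle top none
black_spindle side [313.  245.5] [0.6144 0.0651] area 546.5 648
top ((0.5829770565032959, 0.04370078444480896), (0.25514715909957886, 0.13097718358039856), 0.513475239276886) [[0.454800009727478, 0.1080000028014183], [0.4560000002384186, -0.02290000021457672], [0.7110999822616577, -0.020600000396370888], [0.7099999785423279, 0.11029999703168869]]
side ((0.5697781443595886, -0.14458723366260529), (0.20478364825248718, 0.086700938642025), 2.3901989459991455) [[0.4657000005245209, -0.1054999977350235], [0.4693000018596649, -0.19220000505447388], [0.6739000082015991, -0.18359999358654022], [0.6703000068664551, -0.09700000286102295]]
```

View pics/cb.png

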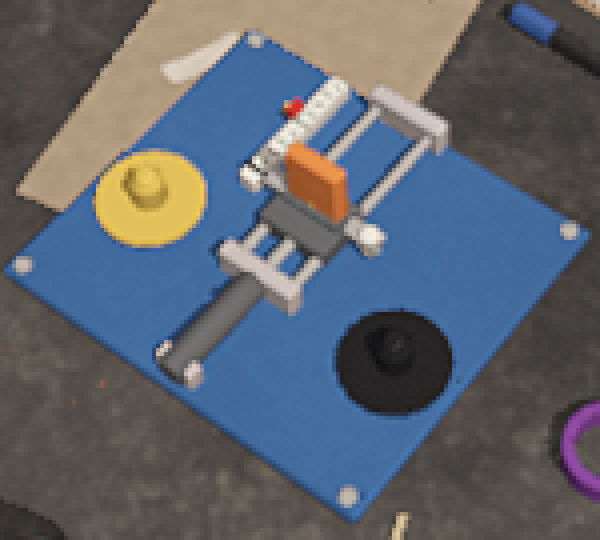

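Crop of the side view: yellow disc at crop (150,198), black disc (394,362), red mark (293,107) left of the pointer's home position near (250,175); plate corners all visible. Fitting the whole station pose next.

```bash
cat > st.py <<'E'
from h import *
ims={c:cv2.imread(f"pics/{'t' if c=='top' else 's'}0.png") for c in("top","side")}
rot=lambda a:np.array([[np.cos(a),-np.sin(a)],[np.sin(a),np.cos(a)]])
C=np.array([[-.115,-.15],[.145,-.15],[.145,.15],[-.115,.15]])
def plate(cam,p):
    w=C@rot(p[2]).T+p[:2];P=np.vstack([np.c_[w,np.full(4,z)] for z in(0,.012)])
    return cv2.convexHull(proj(cam,P).astype(np.float32))
def feat(h):
    M=cv2.moments(h);m=M["m00"];return np.array([M["m10"]/m,M["m01"]/m,M["mu20"]/m/20,M["mu11"]/m/20,M["mu02"]/m/20])
obs={}
for cam,(x0,x1,y0,y1) in {"top":(262,378,140,242),"side":(212,370,155,292)}.items():
    hsv=cv2.cvtColor(ims[cam],cv2.COLOR_BGR2HSV);m=(abs(hsv[...,0].astype(int)-108)<14)&(hsv[...,1]>130)&(hsv[...,2]>60)
    k=np.zeros_like(m);k[y0:y1,x0:x1]=1;m&=k
    n,l,st,c=cv2.connectedComponentsWithStats(m.astype(np.uint8));
    m=np.isin(l,1+np.flatnonzero(st[1:,4]>150))
    p=np.argwhere(m)[:,::-1]
    p=np.vstack([p+[dx,dy] for dx in(-.5,.5) for dy in(-.5,.5)]).astype(np.float32)
    obs[cam]=cv2.convexHull(p)
def fit(cams):
    return least_squares(lambda p:np.concatenate([feat(plate(c,p))-feat(obs[c]) for c in cams]),[.575,-.045,.04],diff_step=1e-2,x_scale=[.01,.01,.1])
if __name__=="__main__":
    for cs in (["top"],["side"],["top","side"]):
        r=fit(cs);p=r.x
        print(cs,p.round(4),r.fun.round(2),[(cv2.contourArea(plate(c,p)),cv2.contourArea(obs[c])) for c in cs])
        for n,q in dict(left=(.045,.105),right=(.045,-.105)).items(): print(n,(rot(p[2])@q+p[:2]).round(4))
    # disc + marks in side view
    for cam in("side","top"):
      hsv=cv2.cvtColor(ims[cam],cv2.COLOR_BGR2HSV).astype(int);k=np.zeros(hsv.shape[:2],bool);y0,y1,x0,x1=((155,290,215,365) if cam=="side" else (145,240,265,375));k[y0:y1,x0:x1]=1
      for n,m in dict(red=((hsv[...,0]<4)|(hsv[...,0]>172))&(hsv[...,1]>130),orange=(hsv[...,0]>5)&(hsv[...,0]<16)&(hsv[...,1]>170),yel=(hsv[...,0]>18)&(hsv[...,0]<32)&(hsv[...,1]>100),blk=(hsv[...,2]<45)).items():
        nn,l,stt,c=cv2.connectedComponentsWithStats((m&k).astype(np.uint8))
        if nn<2: print(n,0);continue
        j=1+np.argmax(stt[1:,4]);print(cam,n,stt[j],c[j].round(2),pix2(cam,c[j],.031 if n=="red" else .018).round(4))
E
python3 st.py
```

```text
['top'] [ 0.5734 -0.0392  0.1241] [ 0.   -0.02  0.93 -0.03  0.82] [(7682.352613972034, 7542.0)]
left [0.6051 0.0705]
right [ 0.6311 -0.1378]
['side'] [ 0.5735 -0.0418  0.0631] [-0.01 -0.21  0.49 -0.03  0.7 ] [(9590.722494288697, 9457.5)]
left [0.6118 0.0659]
right [ 0.625  -0.1437]
['top', 'side'] [ 0.5736 -0.0404  0.0803] [ 0.59 -0.08  1.01  0.37  0.74  0.41  0.11  0.76 -0.06  0.61] [(7681.956206140108, 7542.0), (9605.237405237509, 9457.5)]
left [0.61   0.0678]
right [ 0.6268 -0.1415]
side red [287 180   4   4  10] [288.3 181.5] [ 0.5121 -0.111   0.031 ]
side orange [287 191  15  19 164] [293.87 200.16] [ 0.5429 -0.0638  0.018 ]
side yel [239 193  27  24 504] [252.06 204.16] [ 0.625  -0.1428  0.018 ]
side blk [300 233  28  25 560] [313.2  245.14] [0.6148 0.0664 0.018 ]
top red [342 214   2   3   5] [342.6 214.8] [ 0.5105 -0.1113  0.031 ]
top orange [314 195  14   5  65] [320.58 197.03] [ 0.5665 -0.0425  0.018 ]
top yel [341 168  24  24 445] [352.52 179.63] [ 0.6227 -0.1435  0.018 ]
top blk [281 173  15  17 123] [288.01 181.96] [0.6135 0.0611 0.018 ]
```

```bash
cat > plan.py <<'E'
import sys
from h import *
s=arm.read_state();R=Ro.from_rotvec(s["eef_rot"]).as_matrix();p=np.array(s["position"])
print("t",round(s["time"],2),"p",p.round(4),"yaw",round(np.arctan2(R[1,0],R[0,0]),4),"tilt",R[2].round(3),"q5",np.round(s["q"],2),"w",round(s["width"],4),"F",np.round(s["force"],1),"g",round(s["grip_force"],1))
for i in range(1,len(sys.argv)-2,3):
    d=np.array(list(map(float,sys.argv[i:i+3])));print("to",d,"dp cm",(R.T@(d-p)*100).round(2));p=d
E
python3 -m handwheel '{"dp":[[4,-0.7,0],[4,-0.7,0],[4,-0.7,1],[4,-0.7,1],[4,-0.7,1]],"spin":[0,0,0,0,0]}' -1 20
python3 -m handwheel '{"dp":[[4,-0.8,2],[4,-0.8,2],[4,-0.8,1],[4,-0.8,1],[2,-0.8,1]],"spin":[0,0,0,0,0]}'
python3 -m handwheel '{"dp":[[0,0,0],[0,0,0],[0,0,0],[0,0,0],[0,0,0]],"spin":[1,1,0,0,0]}'
python3 plan.py .481 -.342 .05 .481 -.342 .02
```

```text
time: 2.22
position: [0.3165, -0.4244, 0.2198]
eef_rot: [3.117, 0.393, 0.0]
force: [-0.1, 0.2, -0.4]
width: 0.0854
grip_force: 0.0
time: 2.85
position: [0.4813, -0.3407, 0.1494]
eef_rot: [-3.117, -0.395, 0.0]
force: [0.2, -0.6, 1.0]
width: 0.0853
grip_force: 0.0
time: 3.48
position: [0.4796, -0.3417, 0.1501]
eef_rot: [3.141, -0.043, 0.0]
force: [0.8, 0.1, 0.4]
width: 0.0855
grip_force: 0.0
t 3.48 p [ 0.4796 -0.3417  0.1501] yaw -0.0276 tilt [ 0.  0. -1.] q5 [-0.62  0.26 -0.09  1.22 -0.    2.55] w 0.0855 F [0.8 0.1 0.4] g 0.0
to [ 0.481 -0.342  0.05 ] dp cm [ 0.14  0.02 10.01]
to [ 0.481 -0.342  0.02 ] dp cm [-0. -0.  3.]
```

```bash
python3 -m handwheel '{"dp":[[0.1,0,3],[0,0,3],[0,0,3],[0,0,2],[0,0,2]],"spin":[0,0,0,0,0]}' >/dev/null
python3 -m handwheel '{"dp":[[0,0,0],[0,0,0],[0,0,0],[0,0,0],[0,0,0]],"spin":[0,0,0,0,0]}' 0.9 20
python3 -m handwheel '{"dp":[[0,0,0],[0,0,0],[0,0,0],[0,0,0],[0,0,0]],"spin":[0,0,0,0,0]}' 0.9 20
python3 plan.py
```

```text
time: 4.72
position: [0.4809, -0.3417, 0.0203]
eef_rot: [3.141, -0.045, 0.001]
force: [-0.3, 0.3, -1.9]
width: 0.0625
grip_force: 22.4
time: 5.35
position: [0.4808, -0.3417, 0.02]
eef_rot: [3.141, -0.045, 0.0]
force: [-0.2, 0.6, -0.8]
width: 0.0628
grip_force: 22.4
t 5.35 p [ 0.4808 -0.3417  0.02  ] yaw -0.0285 tilt [ 0.  0. -1.] q5 [-0.62  0.34 -0.28  0.95 -0.    2.55] w 0.0628 F [-0.2  0.6 -0.8] g 22.4
```

```bash
python3 -m handwheel '{"dp":[[0,0,0],[0,0,0],[0,0,0],[0,0,0],[0,0,0]],"spin":[0,0,0,-1.2,-1.2]}' -1 >/dev/null
python3 -m handwheel '{"dp":[[0,0,0],[0,0,0],[0,0,0],[0,0,0],[0,0,0]],"spin":[-1.2,-1.2,-1.2,-1.2,-1.2]}' >/dev/null
python3 -m handwheel '{"dp":[[0,0,0],[0,0,0],[0,0,0],[0,0,0],[0,0,0]],"spin":[-1.2,-1.2,0,0,0]}' >/dev/null
python3 -m handwheel '{"dp":[[0,0,0],[0,0,0],[0,0,0],[0,0,0],[0,0,0]],"spin":[0,0,0,0,0]}' 0.9 30
python3 -m handwheel '{"dp":[[0,0,0],[0,0,0],[0,0,-3],[0,0,-3],[0,0,-3]],"spin":[0,0,0,0,0]}'
python3 plan.py .52 -.2 .11 .6125 .066 .11 .6125 .066 .06
python3 - <<'E'
from h import *
s=arm.read_state();p=np.array(s["position"])
for cam in("top","side"):
    save(cam,cam+"_b1.png");locate("black_roll",cam,proj(cam,[p[0],p[1],p[2]-.01]),p[2]-.02,.019,.032,15)
E
```

```text
time: 7.85
position: [0.4808, -0.3417, 0.0203]
eef_rot: [2.32, 2.117, 0.0]
force: [-2.1, 1.4, 5.1]
width: 0.0622
grip_force: 33.4
time: 8.48
position: [0.4805, -0.3414, 0.1101]
eef_rot: [-2.32, -2.117, 0.0]
force: [0.3, -0.0, -1.7]
width: 0.0621
grip_force: 33.9
t 8.47 p [ 0.4805 -0.3414  0.1101] yaw 1.4795 tilt [ 0.001 -0.001 -1.   ] q5 [-0.62  0.28 -0.16  1.13  0.    1.04] w 0.0621 F [ 0.3 -0.  -1.7] g 33.9
to [ 0.52 -0.2   0.11] dp cm [1.444e+01 2.640e+00 1.000e-02]
to [0.6125 0.066  0.11  ] dp cm [2.733e+01 6.790e+00 1.000e-02]
to [0.6125 0.066  0.06  ] dp cm [-0.    0.01  5.  ]
black_roll top none
black_roll side [233.9 120. ] [ 0.4831 -0.3411] area 320.0 392
```

```bash
python3 -m handwheel '{"dp":[[4,0.9,-1.5],[4.2,0.9,-1.5],[4.2,0.9,-1.5],[4.2,0.9,0],[4.2,0.9,0]],"spin":[0,0,0,0,0]}' >/dev/null
python3 -m handwheel '{"dp":[[4.2,0.9,0],[4.2,1,0],[4.2,1,0],[4.2,1,0],[4,1,0]],"spin":[0,0,0,0,0]}' >/dev/null
python3 -m handwheel '{"dp":[[0,0,2],[0,0,2],[0,0,2],[0,0,2],[0,0,0]],"spin":[0,0,0,0,0]}'
python3 plan.py .612 .067 .075
python3 - <<'E'
from h import *
s=arm.read_state();p=np.array(s["position"])
a=save("top","t2.png");b=save("side","s2.png")
q=proj("side",p).astype(int);r=proj("top",p).astype(int);print(q,r)
A=cv2.resize(a[r[1]-40:r[1]+40,r[0]-40:r[0]+40],(390,390),interpolation=3);B=cv2.resize(b[q[1]-20:q[1]+60,q[0]-40:q[0]+40],(390,390),interpolation=3)
cv2.imwrite("pics/c2.png",np.hstack([A,B])[:,:,::-1])
for cam in("top","side"): locate("black_roll",cam,proj(cam,[p[0],p[1],p[2]-.01]),p[2]-.02,.019,.032,15)
for cam in("top","side"): locate("black_spindle",cam,proj(cam,[.612,.067,.015]),.012,.006,.038,15)
E
```

```text
time: 10.55
position: [0.61, 0.0639, 0.0712]
eef_rot: [-2.318, -2.115, 0.008]
force: [0.4, 0.0, -1.0]
width: 0.0625
grip_force: 33.9
t 10.55 p [0.61   0.0639 0.0712] yaw 1.4796 tilt [-0.001 -0.006 -1.   ] q5 [ 0.1   0.35 -0.15  1.08  0.    1.77] w 0.0625 F [ 0.4  0.  -1. ] g 33.9
to [0.612 0.067 0.075] dp cm [ 0.33  0.17 -0.38]
[313 232] [286 181]
black_roll top none
black_roll side [316.8 237. ] [0.6087 0.0738] area 304.0 562
black_spindle top none
black_spindle side [313.6 246.5] [0.6155 0.0684] area 535.0 651
```

View pics/c2.png

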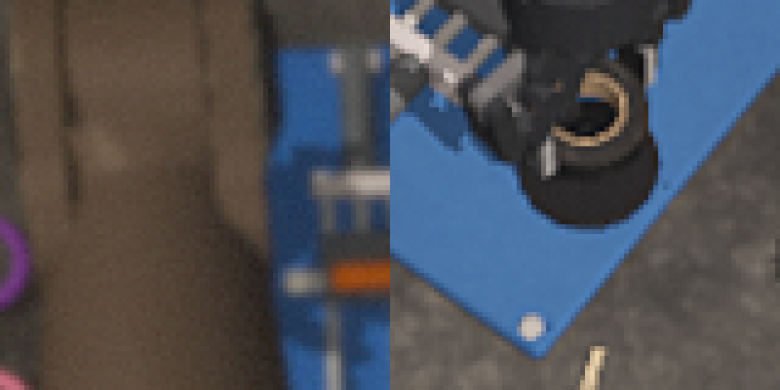

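Left half: arm hides the spindle from the top camera. Right half: the held black roll (tan core) is above the black disc, slightly up-image as expected for its height. Refining spindle centres from the clean first pictures.

Run:
```python
from h import *
for cam,f in(("side","s0"),("top","t0")):
    im=cv2.imread(f"pics/{f}.png").astype(np.float32)
    for n,x in(("black",(.612,.067)),("yellow",(.6235,-.1425))):
        u=proj(cam,[*x,.015]);big=np.zeros((400,640),np.uint8);H=sil(cam,x,.012,.006,.043);cv2.fillConvexPoly(big,H.astype(np.int32),1)
        # blueness: B - R, weighted occupancy (sub-pixel), not-blue fraction
        d=im[...,0]-im[...,2];blue=np.percentile(d[(big>0)],97)
        ref=np.median(d[(big>0)&(d<0.45*blue)])
        w=np.clip((blue-d)/(blue-ref),0,1)*(big>0)
        w[w<.15]=0
        ys,xs=np.mgrid[:400,:640];o=np.array([(w*xs).sum(),(w*ys).sum()])/w.sum()
        m=(w>.5).astype(np.uint8);c=max(cv2.findContours(m,0,1)[0],key=len);e=cv2.fitEllipse(cv2.convexHull(c))
        for nm,oo in(("cent",o),("ell",np.array(e[0]))):
            q=least_squares(lambda p:cen(sil(cam,p,.012,.006,.038))-oo,x,diff_step=1e-2).x
            print(cam,n,nm,oo.round(2),q.round(4),round(w.sum()),cv2.contourArea(sil(cam,q,.012,.006,.038)))
```

```text
side black cent [313.12 245.22] [0.6135 0.0649] 607 647.4901301849168
side black ell [313.21 245.15] [0.6132 0.065 ] 607 647.3070832551457
side yellow cent [251.9  204.07] [ 0.6235 -0.1455] 543 541.5489412177121
side yellow ell [251.47 203.61] [ 0.6231 -0.1475] 543 540.4308710366022
top black cent [286.27 182.36] [0.6125 0.0667] 438 452.31124175479636
top black ell [286.61 182.43] [0.6123 0.0656] 438 452.296716935467
top yellow cent [352.48 179.56] [ 0.6232 -0.1436] 444 452.01922211260535
top yellow ell [352.5  179.61] [ 0.6231 -0.1437] 444 452.02582133724354
```

```bash
python3 plan.py .612 .0662 .0712
python3 -m handwheel '{"dp":[[0.2,0.2,0],[0,0,0],[0,0,0],[0,0,0],[0,0,0.3]],"spin":[0,0,0,0,0]}'>/dev/null
python3 plan.py .612 .0662 .068
```

```text
t 10.85 p [0.6128 0.0641 0.0758] yaw 1.4794 tilt [ 0.     0.001 -1.   ] q5 [ 0.1   0.35 -0.15  1.08 -0.    1.77] w 0.062 F [-0.   0.4 -1.1] g 33.9
to [0.612  0.0662 0.0712] dp cm [ 0.2  -0.1   0.46]
t 11.47 p [0.6147 0.0659 0.0721] yaw 1.4795 tilt [ 0.  0. -1.] q5 [ 0.11  0.35 -0.14  1.07  0.    1.77] w 0.0627 F [ 0.6 -0.5 -1.9] g 33.9
to [0.612  0.0662 0.068 ] dp cm [ 0.01 -0.27  0.41]
```

```bash
python3 -m handwheel '{"dp":[[0,-0.27,0],[0,0,0],[0,0,0.7],[0,0,0.4],[0,0,0]],"spin":[0,0,0,0,0]}'
python3 -m handwheel '{"dp":[[0,0,0],[0,0,0.3],[0,0,0],[0,0,0.3],[0,0,0]],"spin":[0,0,0,0,0]}'
python3 plan.py .612 .0662 .068
python3 - <<'E'
from h import *
b=save("side","s3.png");cv2.imwrite("pics/c3.png",cv2.resize(b[205:275,270:360],(720,560),interpolation=3)[:,:,::-1])
E
```

```text
time: 12.1
position: [0.6114, 0.0661, 0.0603]
eef_rot: [-2.32, -2.117, 0.001]
force: [0.6, 0.3, -1.7]
width: 0.0624
grip_force: 33.9
time: 12.72
position: [0.6116, 0.0661, 0.0547]
eef_rot: [-2.32, -2.118, 0.001]
force: [0.0, 0.6, -1.5]
width: 0.0622
grip_force: 33.9
t 12.72 p [0.6116 0.0661 0.0547] yaw 1.4795 tilt [-0. -0. -1.] q5 [ 0.11  0.36 -0.18  1.04  0.    1.77] w 0.0622 F [ 0.   0.6 -1.5] g 33.9
to [0.612  0.0662 0.068 ] dp cm [ 0.01  0.04 -1.33]
```

View pics/c3.png

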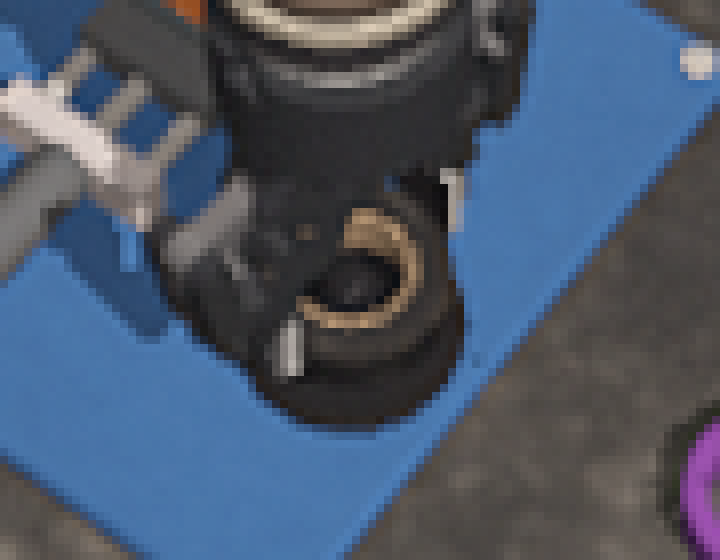

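The black post shows inside the roll's hole at crop (360,285) and there is no contact force, so I can lower it.

```bash
python3 -m handwheel '{"dp":[[0,0.03,0.4],[0,0,0.4],[0,0,0.4],[0,0,0],[0,0,0]],"spin":[0,0,0,0,0]}'
python3 -m handwheel '{"dp":[[0,0,0.2],[0,0,0.2],[0,0,0.1],[0,0,0],[0,0,0]],"spin":[0,0,0,0,0]}'
python3 plan.py
```

```text
time: 13.4
position: [0.6121, 0.0661, 0.043]
eef_rot: [2.321, 2.118, 0.0]
force: [0.4, 0.3, -1.0]
width: 0.0621
grip_force: 33.9
time: 14.02
position: [0.6121, 0.0661, 0.0384]
eef_rot: [2.32, 2.118, 0.0]
force: [-3.4, -0.1, 3.8]
width: 0.0621
grip_force: 34.5
t 14.03 p [0.6121 0.0661 0.0384] yaw 1.4795 tilt [ 0.  0. -1.] q5 [ 0.11  0.37 -0.2   1.   -0.    1.77] w 0.0621 F [-3.4 -0.1  3.8] g 34.5
```

```bash
python3 -m handwheel '{"dp":[[0,0,0],[0,0,0],[0,0,0],[0,0,0],[0,0,-1]],"spin":[0,0,0,0,0]}' -1 20
python3 -m handwheel '{"dp":[[0,0,-2],[0,0,-3],[0,0,-3],[0,0,-2],[0,0,0]],"spin":[0,0,0,0,0]}'
python3 plan.py .488 .3165 .14 .488 .3165 .017
python3 - <<'E'
from h import *
for cam in("side",): save(cam,"s4.png");locate("black_roll",cam,proj(cam,[.6121,.0661,.028]),.018,.019,.032,20)
E
```

```text
time: 14.65
position: [0.6115, 0.066, 0.0475]
eef_rot: [-2.32, -2.117, 0.002]
force: [0.1, 0.5, 0.9]
width: 0.0854
grip_force: 0.0
time: 15.28
position: [0.6133, 0.0662, 0.1505]
eef_rot: [2.319, 2.116, 0.005]
force: [-0.5, 0.4, -0.9]
width: 0.0856
grip_force: 0.0
t 15.28 p [0.6133 0.0662 0.1505] yaw 1.4795 tilt [ 0.001  0.004 -1.   ] q5 [ 0.11  0.31 -0.03  1.23 -0.    1.77] w 0.0856 F [-0.5  0.4 -0.9] g 0.0
to [0.488  0.3165 0.14  ] dp cm [ 23.78 -14.77   1.01]
to [0.488  0.3165 0.017 ] dp cm [-1.00e-02 -5.00e-02  1.23e+01]
black_roll side [313.  243.5] [0.6151 0.0662] area 496.0 535
```

```bash
python3 -m handwheel '{"dp":[[3,-1.8,0],[3,-1.8,0],[3,-1.9,0],[3,-1.8,0],[3,-1.8,0]],"spin":[0,0,0,0,0]}'>/dev/null
python3 -m handwheel '{"dp":[[3,-1.9,1],[3,-1.9,1],[2.8,-1.8,1],[0,0,1],[0,0,1]],"spin":[0,0,0,0,0]}'>/dev/null
python3 -m handwheel '{"dp":[[0,0,0],[0,0,0],[0,0,0],[0,0,0],[0,0,0]],"spin":[0,0,0,0,0]}'>/dev/null
python3 plan.py .488 .3165 .017
python3 - <<'E'
from h import *
for cam in("side",): save(cam,"s5.png");locate("yellow_roll",cam,proj(cam,[.488,.3165,.01]),-.003,.019,.031,20)
E
```

```text
t 17.25 p [0.4876 0.3165 0.0982] yaw 1.4794 tilt [ 0.  0. -1.] q5 [ 0.58  0.27 -0.2   1.1  -0.    2.24] w 0.0853 F [-0.6  0.   0.4] g 0.0
to [0.488  0.3165 0.017 ] dp cm [0.   0.04 8.12]
yellow_roll side [422.4 271.2] [0.4935 0.3174] area 393.5 547
```

```bash
python3 -m handwheel '{"dp":[[0,0,2],[0,0,2.1],[0,0,2],[0,0,2],[0,0,0]],"spin":[0,0,0,0,0]}'>/dev/null
python3 -m handwheel '{"dp":[[0,0,0],[0,0,0],[0,0,0],[0,0,0],[0,0,0]],"spin":[0,0,0,0,0]}' 0.9 20
python3 -m handwheel '{"dp":[[0,0,0],[0,0,0],[0,0,0],[0,0,0],[0,0,0]],"spin":[0,0,0,-1.2,-1.2]}' -1 >/dev/null
python3 -m handwheel '{"dp":[[0,0,0],[0,0,0],[0,0,0],[0,0,0],[0,0,0]],"spin":[-1.2,-1.2,-1.2,-1.2,-1.2]}' >/dev/null
python3 -m handwheel '{"dp":[[0,0,0],[0,0,0],[0,0,0],[0,0,0],[0,0,0]],"spin":[-1.2,-1.2,0,0,0]}' >/dev/null
python3 -m handwheel '{"dp":[[0,0,0],[0,0,0],[0,0,0],[0,0,0],[0,0,0]],"spin":[0,0,0,0,0]}' 0.9 30
python3 -m handwheel '{"dp":[[0,0,0],[0,0,-3],[0,0,-4],[0,0,-4],[0,0,-3]],"spin":[0,0,0,0,0]}'
python3 plan.py .6225 -.1435 .157 .6225 -.1435 .06
```

```text
time: 18.6
position: [0.4881, 0.317, 0.0183]
eef_rot: [2.32, 2.118, 0.003]
force: [-0.3, -0.3, 6.1]
width: 0.0608
grip_force: 22.4
time: 21.1
position: [0.4875, 0.3166, 0.0173]
eef_rot: [0.242, 3.132, 0.0]
force: [-0.3, -0.7, 5.0]
width: 0.0609
grip_force: 33.1
time: 21.72
position: [0.4875, 0.3166, 0.1581]
eef_rot: [0.242, 3.132, 0.0]
force: [-0.3, 0.4, -1.5]
width: 0.0606
grip_force: 33.2
t 21.73 p [0.4875 0.3166 0.1581] yaw 2.9875 tilt [-0.  0. -1.] q5 [ 0.58  0.25 -0.1   1.23  0.    0.73] w 0.0606 F [-0.3  0.4 -1.5] g 33.2
to [ 0.6225 -0.1435  0.157 ] dp cm [-20.4  -43.39   0.1 ]
to [ 0.6225 -0.1435  0.06  ] dp cm [ 0.  -0.   9.7]
```

```bash
python3 -m handwheel '{"dp":[[-1.7,-3.6,0],[-1.7,-3.6,0],[-1.7,-3.6,0],[-1.7,-3.6,0],[-1.7,-3.6,0]],"spin":[0,0,0,0,0]}'>/dev/null
python3 -m handwheel '{"dp":[[-1.7,-3.6,0],[-1.7,-3.6,0],[-1.7,-3.6,0],[-1.7,-3.6,0],[-1.7,-3.6,0]],"spin":[0,0,0,0,0]}'>/dev/null
python3 -m handwheel '{"dp":[[-1.7,-3.6,1],[-1.7,-3.7,1],[0,0,2.5],[0,0,2.5],[0,0,1]],"spin":[0,0,0,0,0]}' >/dev/null
python3 -m handwheel '{"dp":[[0,0,0],[0,0,0],[0,0,0],[0,0,0],[0,0,0]],"spin":[0,0,0,0,0]}' >/dev/null
python3 plan.py .6232 -.1436 .055
python3 - <<'E'
from h import *
b=save("side","s6.png");cv2.imwrite("pics/c6.png",cv2.resize(b[165:235,205:295],(720,560),interpolation=3)[:,:,::-1])
E
```

```text
t 24.23 p [ 0.6227 -0.1427  0.0774] yaw 2.9875 tilt [-0.001 -0.    -1.   ] q5 [-0.23  0.39 -0.08  1.1  -0.   -0.07] w 0.0604 F [-0.6  0.1 -0. ] g 33.2
to [ 0.6232 -0.1436  0.055 ] dp cm [-0.07 -0.08  2.24]
```

View pics/c6.png

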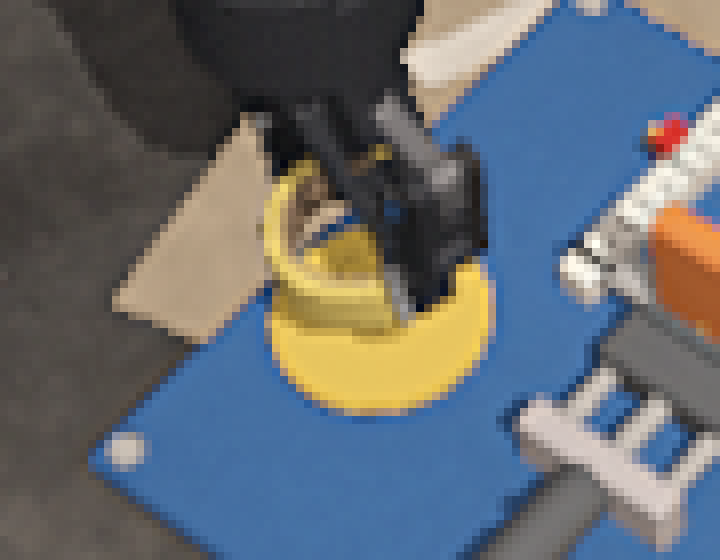

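The yellow roll is held above the yellow disc (post seen through the hole at crop (345,255)). Lowering with force checks.

```bash
python3 -m handwheel '{"dp":[[-0.07,-0.08,0.8],[0,0,0],[0,0,0.5],[0,0,0],[0,0,0]],"spin":[0,0,0,0,0]}'
python3 -m handwheel '{"dp":[[0,0,0.3],[0,0,0],[0,0,0.3],[0,0,0],[0,0,0]],"spin":[0,0,0,0,0]}'
python3 plan.py .6232 -.1436 .038
python3 - <<'E'
from h import *
b=save("side","s7.png");cv2.imwrite("pics/c7.png",cv2.resize(b[165:235,205:295],(720,560),interpolation=3)[:,:,::-1])
E
```

```text
time: 24.9
position: [0.6231, -0.1435, 0.064]
eef_rot: [-0.242, -3.132, -0.0]
force: [0.3, 0.0, -0.5]
width: 0.0607
grip_force: 33.2
time: 25.52
position: [0.6231, -0.1436, 0.0579]
eef_rot: [-0.242, -3.132, -0.0]
force: [-0.1, -0.1, -1.8]
width: 0.0603
grip_force: 33.2
t 25.52 p [ 0.6231 -0.1436  0.0579] yaw 2.9874 tilt [ 0.  0. -1.] q5 [-0.23  0.4  -0.11  1.06  0.   -0.07] w 0.0603 F [-0.1 -0.1 -1.8] g 33.2
to [ 0.6232 -0.1436  0.038 ] dp cm [-0.01 -0.    1.99]
```

View pics/c7.png

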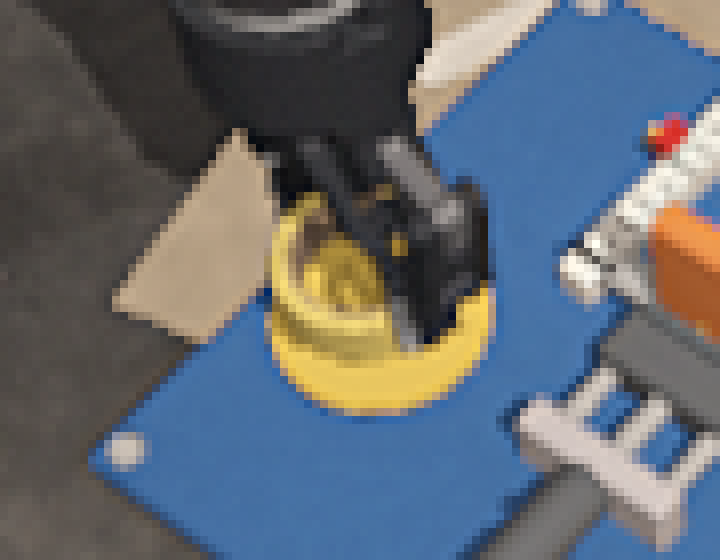

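The post tip is inside the hole (crop (345,275)) and there is no contact force. Continuing down.

```bash
python3 -m handwheel '{"dp":[[0,0,0.4],[0,0,0.4],[0,0,0.4],[0,0,0.2],[0,0,0]],"spin":[0,0,0,0,0]}'
python3 -m handwheel '{"dp":[[0,0,0.2],[0,0,0.2],[0,0,0.1],[0,0,0.1],[0,0,0]],"spin":[0,0,0,0,0]}'
python3 plan.py .6232 -.1436 .038
```

```text
time: 26.2
position: [0.6229, -0.1436, 0.0437]
eef_rot: [-0.242, -3.132, -0.0]
force: [0.2, -0.1, -0.4]
width: 0.0605
grip_force: 33.2
time: 26.82
position: [0.6231, -0.1436, 0.0384]
eef_rot: [0.242, 3.132, -0.0]
force: [-0.6, 0.2, 1.4]
width: 0.0604
grip_force: 33.5
t 26.82 p [ 0.6231 -0.1436  0.0384] yaw 2.9874 tilt [-0. -0. -1.] q5 [-0.23  0.41 -0.14  1.02 -0.   -0.07] w 0.0604 F [-0.6  0.2  1.4] g 33.5
to [ 0.6232 -0.1436  0.038 ] dp cm [-0.01  0.    0.04]
```

```bash
python3 -m handwheel '{"dp":[[0,0,0],[0,0,0],[0,0,0],[0,0,0],[0,0,-1]],"spin":[0,0,0,0,0]}' -1 60
python3 -m handwheel '{"dp":[[0,0,-2],[0,0,-3],[0,0,-3],[0,0,-2],[0,0,0]],"spin":[0,0,0,0,0]}'
python3 -m handwheel '{"dp":[[0,0,0],[0,0,0],[0,0,0],[0,0,0],[0,0,0]],"spin":[1.2,1.2,1.2,1.2,1.2]}'
python3 -m handwheel '{"dp":[[0,0,0],[0,0,0],[0,0,0],[0,0,0],[0,0,0]],"spin":[1.2,1.2,1.2,0.15,0]}'
python3 plan.py .5535 -.042 .13 .5535 -.042 .07
python3 - <<'E'
from h import *
b=save("side","s8.png")
locate("yellow_roll","side",proj("side",[.623,-.1436,.028]),.018,.019,.031,20)
locate("black_roll","side",proj("side",[.6121,.0661,.028]),.018,.019,.032,20)
for n,z in(("pull_handle",.038),("pointer_tip",.03),("mark_center",.031)):
    for r in arm.tip_of("side",n)[:2]: print(n,round(r["score"],2),np.round(r["uv"],1),pix2("side",r["uv"],z).round(4))
cv2.imwrite("pics/c8.png",cv2.resize(b[150:280,210:360],(690,598),interpolation=3)[:,:,::-1])
E
```

```text
time: 27.45
position: [0.6225, -0.1434, 0.0475]
eef_rot: [-0.242, -3.131, -0.0]
force: [0.5, 0.6, -0.9]
width: 0.0856
grip_force: 0.0
time: 28.08
position: [0.6243, -0.1438, 0.1506]
eef_rot: [0.242, 3.128, -0.001]
force: [1.0, -0.5, -0.7]
width: 0.0856
grip_force: 0.0
time: 28.7
position: [0.6226, -0.1435, 0.1467]
eef_rot: [-1.502, -2.757, 0.001]
force: [0.2, 0.1, 0.5]
width: 0.0852
grip_force: 0.0
time: 29.32
position: [0.6228, -0.1435, 0.1474]
eef_rot: [-2.156, -2.284, 0.001]
force: [0.0, -0.3, -0.4]
width: 0.0859
grip_force: 0.0
t 29.32 p [ 0.6228 -0.1435  0.1474] yaw 1.6285 tilt [ 0.    -0.001 -1.   ] q5 [-0.23  0.36  0.03  1.25  0.    1.29] w 0.0859 F [ 0.  -0.3 -0.4] g 0.0
to [ 0.5535 -0.042   0.13  ] dp cm [10.53 -6.33  1.75]
to [ 0.5535 -0.042   0.07  ] dp cm [-0.    0.01  6.  ]
yellow_roll side [251.2 202.9] [ 0.627  -0.1422] area 402.5 438
black_roll side [313.  243.8] [0.6157 0.0668] area 493.5 535
pull_handle 0.6 [252.3 207.3] [ 0.6393 -0.1237  0.038 ]
pull_handle 0.59 [295.3 202.8] [ 0.5561 -0.0453  0.038 ]
pointer_tip 0.91 [273.6 195.9] [ 0.5731 -0.1097  0.03  ]
```

View pics/c8.png

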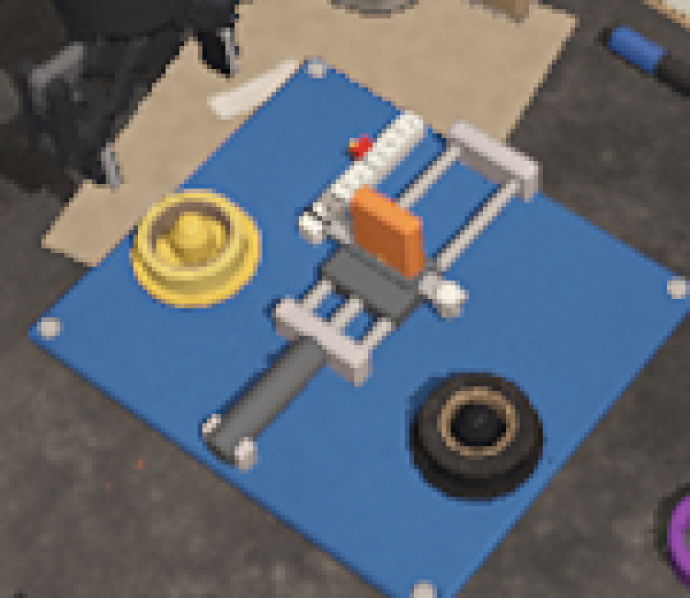

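Both rolls lie flat on their own discs, posts through the holes (yellow crop (197,243), black (480,425)). Red mark at crop (362,147), handle at (390,235). Next I'll grip the handle.

```bash
python3 -m handwheel '{"dp":[[2.1,-1.27,0],[2.1,-1.27,0],[2.1,-1.27,0],[2.1,-1.27,0],[2.13,-1.26,0]],"spin":[0,0,0,0,0]}' >/dev/null
python3 -m handwheel '{"dp":[[0,0,0],[0,0,2],[0,0,2],[0,0,2],[0,0,1.7]],"spin":[0,0,0,0,0]}' >/dev/null
python3 -m handwheel '{"dp":[[0,0,0],[0,0,0],[0,0,0],[0,0,0],[0,0,0]],"spin":[0,0,0,0,0]}' 1 60
python3 -m handwheel '{"dp":[[0,0,0],[0,0,0],[0,0,0],[0,0,0],[0,0,0]],"spin":[0,0,0,0,0]}'
python3 plan.py
python3 - <<'E'
from h import *
arm.grab_frame("side")
for i in range(2):
  for n,z in(("pull_handle",.038),("pointer_tip",.03),("mark_center",.031),("red_mark",.031)):
    for r in arm.tip_of("side",n)[:2]: print(n,round(r["score"],2),np.round(r["uv"],1),pix2("side",r["uv"],z).round(4))
E
```

```text
time: 31.5
position: [0.5565, -0.0419, 0.0726]
eef_rot: [2.157, 2.279, 0.006]
force: [4.9, 0.5, 1.3]
width: 0.013
grip_force: 59.4
time: 32.12
position: [0.5565, -0.0419, 0.0727]
eef_rot: [2.157, 2.279, 0.006]
force: [5.9, 1.1, 1.1]
width: 0.0131
grip_force: 59.4
t 32.12 p [ 0.5565 -0.0419  0.0727] yaw 1.6258 tilt [-0.     0.005 -1.   ] q5 [-0.08  0.24 -0.29  1.03  0.    1.44] w 0.0131 F [5.9 1.1 1.1] g 59.4
pull_handle 0.55 [297.2 203.4] [ 0.5544 -0.0401  0.038 ]
pointer_tip 0.61 [279.8 194.7] [ 0.5595 -0.0994  0.03  ]Traceback (most recent call last):
  File "<stdin>", line 5, in <module>
ValueError: it knows: black_roll, black_spindle, mark_center, pliers, pointer_tip, pull_handle, tan_roll, tape_station, yellow_roll, yellow_spindle
```

```bash
python3 -m handwheel '{"dp":[[0,-0.8,0],[0,-0.8,0],[0,-0.8,0],[0,-0.8,0],[0,-0.8,0]],"spin":[0,0,0,0,0]}'
python3 -m handwheel '{"dp":[[0,0,0],[0,0,0],[0,0,0],[0,0,0],[0,0,0]],"spin":[0,0,0,0,0]}'
python3 plan.py
python3 - <<'E'
from h import *
b=save("side","s9.png");a=save("top","t9.png")
for c in("side","top"):
  for n,z in(("pull_handle",.038),("pointer_tip",.03),("mark_center",.031)):
    for r in arm.tip_of(c,n)[:2]: print(c,n,round(r["score"],2),np.round(r["uv"],1),pix2(c,r["uv"],z).round(4))
cv2.imwrite("pics/c9.png",np.hstack([cv2.resize(b[160:220,260:320],(400,400),interpolation=3),cv2.resize(a[180:240,310:370],(400,400),interpolation=3)])[:,:,::-1])
E
```

```text
time: 32.95
position: [0.5172, -0.0438, 0.0726]
eef_rot: [2.156, 2.279, 0.009]
force: [9.7, 1.9, -1.0]
width: 0.0135
grip_force: 59.0
time: 33.58
position: [0.5174, -0.0438, 0.0727]
eef_rot: [2.156, 2.279, 0.008]
force: [9.7, 2.5, -0.8]
width: 0.0132
grip_force: 59.1
t 33.58 p [ 0.5174 -0.0438  0.0727] yaw 1.626 tilt [ 0.     0.007 -1.   ] q5 [-0.09  0.17 -0.38  1.01  0.    1.43] w 0.0132 F [ 9.7  2.5 -0.8] g 59.1
side pull_handle 0.6 [388.7 344.8] [0.7042 0.3576 0.038 ]
side pointer_tip 0.68 [288.7 184.1] [ 0.5175 -0.1047  0.03  ]
top pointer_tip 0.35 [315.9 191.9] [ 0.5817 -0.0274  0.03  ]
```

View pics/c9.png

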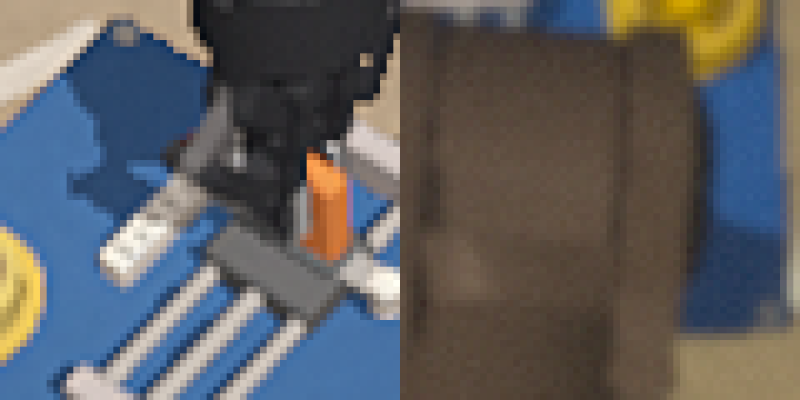

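Left: the slide is pulled out and the gripper hides the pointer and most of the red mark (about crop (180,150)). Right: the arm blocks the top view. So I'll work out the mark's position from the clean pictures and the pointer's from the TCP.

```bash
cat > mk.py <<'E'
from h import *
def box(cam,c,yaw,l,w,z0,z1):
    a=np.array([[sx*l/2,sy*w/2] for sx in(-1,1) for sy in(-1,1)]);r=np.array([[np.cos(yaw),-np.sin(yaw)],[np.sin(yaw),np.cos(yaw)]])
    p=a@r.T+c;return cv2.convexHull(proj(cam,np.vstack([np.c_[p,np.full(4,z)] for z in(z0,z1)])).astype(np.float32))
Y=.053
for cam,fs in(("side",("s0","s8")),("top",("t0",))):
  for f in fs:
    im=cv2.imread(f"pics/{f}.png").astype(np.float32);B,G,R=im[...,0],im[...,1],im[...,2];ys,xs=np.mgrid[:400,:640]
    u=proj(cam,[.51,-.111,.028]);k=(abs(xs-u[0])<5)&(abs(ys-u[1])<5)
    w=np.clip(R-1.1*np.maximum(G,B)-20,0,None)*k;o=np.array([(w*xs).sum(),(w*ys).sum()])/w.sum()
    print(f,"red",o.round(2),"eff px",(w.sum()/w.max()).round(1), w[k].reshape(int(k.any(1).sum()),-1).astype(int).tolist())
    for z0 in(.022,.026,.029):
        q=least_squares(lambda p:cen(box(cam,p,Y,.012,.008,z0,.031))-o,[.51,-.111],diff_step=1e-2).x;print("  mark z0",z0,q.round(4))
    u=proj(cam,[.554,-.042,.063]);k=(abs(xs-u[0])<14)&(abs(ys-u[1])<14)
    w=np.clip((R-B-70)/60,0,1)*(R>1.5*G)*k;o=np.array([(w*xs).sum(),(w*ys).sum()])/w.sum()
    q=least_squares(lambda p:cen(box(cam,p,Y,.014,.044,.038,.088))-o,[.554,-.042],diff_step=1e-2).x
    print(f,"handle",o.round(2),q.round(4),w.sum().round(),cv2.contourArea(box(cam,q,Y,.014,.044,.038,.088)))
E
python3 mk.py
```

```text
s0 red [288.21 181.65] eff px 10.7 [[0, 0, 0, 0, 0, 0, 0, 0, 0, 0], [0, 0, 0, 0, 0, 0, 0, 0, 0, 0], [0, 0, 0, 0, 0, 0, 0, 0, 0, 0], [0, 0, 0, 0, 73, 127, 7, 0, 0, 0], [0, 0, 11, 68, 137, 141, 120, 0, 0, 0], [0, 0, 66, 128, 137, 138, 41, 0, 0, 0], [0, 0, 3, 88, 126, 43, 0, 0, 0, 0], [0, 0, 0, 22, 29, 0, 0, 0, 0, 0], [0, 0, 0, 0, 0, 0, 0, 0, 0, 0], [0, 0, 0, 0, 0, 0, 0, 0, 0, 0]]
  mark z0 0.022 [ 0.5103 -0.1133]
  mark z0 0.026 [ 0.5113 -0.1122]
  mark z0 0.029 [ 0.5121 -0.1114]
s0 handle [294.03 199.64] [ 0.5628 -0.0419] 162.0 248.35760423378088
s8 red [288.2  181.66] eff px 10.6 [[0, 0, 0, 0, 0, 0, 0, 0, 0, 0], [0, 0, 0, 0, 0, 0, 0, 0, 0, 0], [0, 0, 0, 0, 0, 0, 0, 0, 0, 0], [0, 0, 0, 0, 73, 130, 7, 0, 0, 0], [0, 0, 10, 68, 138, 144, 121, 0, 0, 0], [0, 0, 69, 131, 140, 138, 40, 0, 0, 0], [0, 0, 5, 91, 127, 43, 0, 0, 0, 0], [0, 0, 0, 24, 30, 0, 0, 0, 0, 0], [0, 0, 0, 0, 0, 0, 0, 0, 0, 0], [0, 0, 0, 0, 0, 0, 0, 0, 0, 0]]
  mark z0 0.022 [ 0.5104 -0.1133]
  mark z0 0.026 [ 0.5114 -0.1122]
  mark z0 0.029 [ 0.5121 -0.1114]
s8 handle [293.99 199.69] [ 0.563  -0.0419] 166.0 248.3615185157396
t0 red [342.77 214.9 ] eff px 7.5 [[0, 0, 0, 0, 0, 0, 0, 0, 0, 0], [0, 0, 0, 0, 0, 0, 0, 0, 0, 0], [0, 0, 0, 0, 0, 0, 0, 0, 0, 0], [0, 0, 0, 0, 23, 18, 0, 0, 0, 0], [0, 0, 0, 9, 65, 78, 37, 0, 0, 0], [0, 0, 0, 15, 75, 86, 51, 0, 0, 0], [0, 0, 0, 0, 52, 70, 36, 0, 0, 0], [0, 0, 0, 0, 6, 18, 0, 0, 0, 0], [0, 0, 0, 0, 0, 0, 0, 0, 0, 0], [0, 0, 0, 0, 0, 0, 0, 0, 0, 0]]
  mark z0 0.022 [ 0.5103 -0.1122]
  mark z0 0.026 [ 0.5102 -0.1121]
  mark z0 0.029 [ 0.5102 -0.112 ]
t0 handle [320.6 196.9] [ 0.5636 -0.041 ] 67.0 84.07605659868568
```

```bash
python3 -m handwheel '{"dp":[[0,-0.5,0],[0,-0.5,0],[0,-0.08,0],[0,0,0],[0,0,0]],"spin":[0,0,0,0,0]}'
python3 plan.py
python3 - <<'E'
from h import *
print("pred tip s9",proj("side",[.5207,-.1058,.030]),"home-grip",proj("side",[.5598,-.1039,.030]))
s=arm.read_state();p=np.array(s["position"]);Y=.053
print("xs rem mm",1000*(np.array([.5103,-.1115])-p[:2])@[np.cos(Y),np.sin(Y)])
b=save("side","s10.png")
for n in("pointer_tip","mark_center"):
    for r in arm.tip_of("side",n)[:2]: print(n,round(r["score"],2),np.round(r["uv"],1),pix2("side",r["uv"],.03).round(4))
# handle at home from s8: dump orange classification
im=cv2.imread("pics/s8.png").astype(int)
for f,cam,(y0,y1,x0,x1) in(("s8","side",(188,214,284,306)),("t0","top",(191,204,310,332))):
    im=cv2.cvtColor(cv2.imread(f"pics/{f}.png"),cv2.COLOR_BGR2HSV)[y0:y1,x0:x1]
    m=(im[...,0]<17)&(im[...,1]>110)
    pts=np.argwhere(m)[:,::-1]+[x0,y0];print(f,m.sum(),pts.mean(0).round(2))
    from mk import box
    for q in((.5565,-.042),(.560,-.042),(.563,-.042)): H=box(cam,np.array(q),.053,.014,.044,.038,.088);print(q,cen(H).round(2),cv2.contourArea(H))
E
```

```text
time: 34.6
position: [0.5068, -0.0443, 0.0726]
eef_rot: [2.156, 2.279, 0.009]
force: [11.2, 3.0, -1.8]
width: 0.0132
grip_force: 59.0
t 34.6 p [ 0.5068 -0.0443  0.0726] yaw 1.6261 tilt [ 0.001  0.007 -1.   ] q5 [-0.09  0.15 -0.41  1.01  0.    1.43] w 0.0132 F [11.2  3.  -1.8] g 59.0
pred tip s9 [287.61906522 184.60830655] home-grip [278.49607194 193.91229064]
xs rem mm -0.03143341369577084
pointer_tip 0.77 [290.9 180.4] [ 0.5041 -0.1085  0.03  ]
pointer_tip 0.52 [312.7 243.2] [0.6162 0.0662 0.03  ]
s8 202 [293.77 199.97]
s0 red [288.21 181.65] eff px 10.7 [[0, 0, 0, 0, 0, 0, 0, 0, 0, 0], [0, 0, 0, 0, 0, 0, 0, 0, 0, 0], [0, 0, 0, 0, 0, 0, 0, 0, 0, 0], [0, 0, 0, 0, 73, 127, 7, 0, 0, 0], [0, 0, 11, 68, 137, 141, 120, 0, 0, 0], [0, 0, 66, 128, 137, 138, 41, 0, 0, 0], [0, 0, 3, 88, 126, 43, 0, 0, 0, 0], [0, 0, 0, 22, 29, 0, 0, 0, 0, 0], [0, 0, 0, 0, 0, 0, 0, 0, 0, 0], [0, 0, 0, 0, 0, 0, 0, 0, 0, 0]]
  mark z0 0.022 [ 0.5103 -0.1133]
  mark z0 0.026 [ 0.5113 -0.1122]
  mark z0 0.029 [ 0.5121 -0.1114]
s0 handle [294.03 199.64] [ 0.5628 -0.0419] 162.0 248.35760423378088
s8 red [288.2  181.66
[... 688 characters left out ...]
0, 0], [0, 0, 0, 9, 65, 78, 37, 0, 0, 0], [0, 0, 0, 15, 75, 86, 51, 0, 0, 0], [0, 0, 0, 0, 52, 70, 36, 0, 0, 0], [0, 0, 0, 0, 6, 18, 0, 0, 0, 0], [0, 0, 0, 0, 0, 0, 0, 0, 0, 0], [0, 0, 0, 0, 0, 0, 0, 0, 0, 0]]
  mark z0 0.022 [ 0.5103 -0.1122]
  mark z0 0.026 [ 0.5102 -0.1121]
  mark z0 0.029 [ 0.5102 -0.112 ]
t0 handle [320.6 196.9] [ 0.5636 -0.041 ] 67.0 84.07605659868568
(0.5565, -0.042) [295.62 198.07] 248.38388007320464
(0.56, -0.042) [294.73 198.93] 248.36445503355935
(0.563, -0.042) [293.96 199.66] 248.3459165066015
t0 96 [320.91 197.03]
(0.5565, -0.042) [320.93 199.21] 82.92390234186314
(0.56, -0.042) [320.94 198.06] 83.51832415070385
(0.563, -0.042) [320.94 197.08] 84.02759778872132
```

Run:
```python
from h import *
b=cv2.imread("pics/s10.png");c=b[168:200,270:310].astype(np.float32)
c=255*(c/255)**.6
cv2.imwrite("pics/c10.png",cv2.resize(c,(750,600),interpolation=cv2.INTER_CUBIC).clip(0,255).astype(np.uint8))
print(proj("side",[.5101,-.1063,.03]), proj("side",[.5103,-.1115,.031]))
```

```text
[290.05063636 182.13539125] [288.58866479 181.00872337]
```

View pics/c10.png

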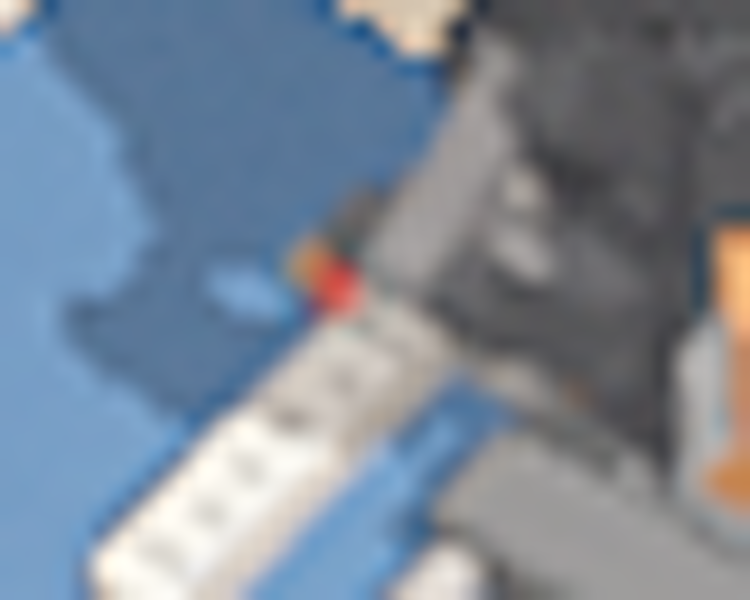

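```bash
python3 - <<'E'
import cv2,numpy as np
for f in("s8","s9","s10"):
    c=cv2.imread(f"pics/{f}.png")[177:189,282:298].astype(int)
    print(f,"R cols282-297, rows177-188");print(c[...,2]);print("G");print(c[...,1])
E
python3 - <<'E'
from h import *
F=[]
for i in range(8):
    arm.grab_frame("side");s=arm.read_state();F.append(s["force"]);
print(np.mean(F,0).round(2),np.std(F,0).round(2),s["position"],s["time"])
E
```

```text
s8 R cols282-297, rows177-188
[[ 69  70  69  69  70  67  67  68  70  69  64  42 137 204 230 242]
 [ 69  68  71  69  67  63  59  60  65  64  41 135 223 230 206 219]
 [ 70  70  69  64  58  47 127 154  97  33 134 223 248 248 228 218]
 [ 70  69  67  64 177 167 201 213 166 107 216 235 222 224 240 238]
 [ 69  70  66  82 222 229 221 214 209 208 241 229 201 212 233 217]
 [ 70  70  58  82 161 210 215 218 216 228 230 241 245 241 223 203]
 [ 70  71  57  47  87 144 204 217 218 219 203 219 236 222 203 190]
 [ 70  71  71  52  50 136 170 176 233 247 229 212 213 204 190 147]
 [ 70  68  67  56  99 208 211 179 206 228 238 225 205 190 146  83]
 [ 69  65  56 101 198 245 250 230 205 192 209 205 191 146  81  64]
 [ 66  58 101 199 245 237 228 241 243 206 194 192 146  81  64  71]
 [ 56 102 200 245 247 227 203 231 225 205 192 146  82  64  71  72]]
G
[[112 111 111 111 112 110 112 112 113 113 112  89 140 199 223 236]
 [110 111 113 111 111 111 112 115 117 112  90 138 217 224 200 214]
 [111 112 112 111 111 112 103 102 111  91 137 217 241 242 223 214]
 [111 111 112 110 159 130  73  57  80 107 213 229 216 219 235 
[... 3207 characters left out ...]
03  85  83  81]
 [ 70  72  72  74  78  57  49  58  98 117 117 112  89  74  94 106]
 [ 68  68  70  86  85  57  41  78 110 119 120  99  69  60  88 119]
 [ 94  95  78  89  75  45  34  77  95 106 106  72  55  56  47  74]
 [121 124 109  83  64  41  56 101  92  88  76  57  57  55  44  37]
 [ 96 106 110  86  46  56  86 121 138 125  76  42  45  53  47  44]
 [ 68  68  68  65  77 133 143 122 147 156 131  81  40  42  43  44]
 [ 71  69  65  85 139 175 181 162 142 133 144 115  70  53  39  39]
 [ 70  66  86 139 172 166 159 172 173 136 124 113  92  80  82  83]
 [ 65  85 139 172 175 157 136 160 151 130 122  99  79  83 105 113]]
[10.1   2.87 -1.86] [0.64 0.39 0.42] [ 0.50678771 -0.0443254   0.0726326 ] 35.15
```

The last crop shows the near end of the red tab at (335,285). The dark pointer tip lies across the tab's middle at about (345,255), which is pixel (288,180.7). This agrees with the TCP-based estimate to about 1 mm. Mean force is 10.1 N, which fits a pull of about 55 mm, and the grip is firm, so I'm handing in.

```bash
python3 -c "
from cell import arm
print(arm.sign_off())"
```

```text
the job is handed in; nothing more can be done
None
```

Handed in at about 35 s of the 72 s: both rolls lie flat on their matching spindles, and the arm is still holding the slide at the red mark, though the pointer's alignment is my estimate to about 1 mm because the gripper hid most of the mark.

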